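# Hold a test gauge in the live air outlet

### The job

Check the pressure on the side of the air header that is in service. Take the yellow test gauge out of the wooden block, push it down into the outlet that the red-balled changeover lever leans towards, lugs through the notches, and twist it a quarter turn clockwise (seen from above) against the spring until it stops. The outlet is spring-return, so finish with the gauge still gripped and held turned against the stop for the reading; do not touch the lever, and leave the other things on the bench where they are.

Things in the scene. Friction and masses are not known exactly. Their poses are not given: they have to be found in the camera images.
- gauge_grip (a point): Centre of the yellow round case (46 mm diameter, 30 mm high, dial up) of the test gauge, loose, 130 to 210 g, upright in one hole of the wooden block; z up along its axis. Below the case: neck, then a 44 mm flange whose underside is 33 mm below this point; in the block it rests on the block's top. x points along the two lugs; red marks on the case stand over them. Half a turn makes no difference.
- gauge_foot (a point): Centre of the foot of the gauge's stem (17 mm diameter, 15 mm long, below the flange), 48 mm below gauge_grip, same axes. Two opposite lugs stick out along +x and -x, 2 to 7 mm above this point, 32 mm over their tips, 8 mm wide.
- mouth_left (a point): Centre of the top rim of the left (+y) outlet, a brass collar 46 mm across, rim 90 mm above the bench; z up. Its lip (bore 21 mm, 5 mm thick) has two notches 13 mm wide along this frame's +x and -x (red marks on the rim) that let the gauge's lugs through. Pushed down until flange meets rim, gauge_grip is 33 mm above this point and the lugs have 3 mm of room under the lip.
- mouth_right (a point): The same point of the right (-y) outlet, 180 mm from the left one: identical, same axes. In both, the lugs turn under the lip clockwise seen from above, to a stop about 95 degrees from the notches.
- changeover (a joint): Lever of the changeover valve between the two outlets, rad: a steel stalk with a red ball that lies over at one of its stops, +0.6 leaning towards the left outlet (left in service), -0.6 leaning towards the right outlet (right in service). It flops over at a touch.
- lever_ball (a point): Centre of the red ball (17 mm diameter) on the changeover lever, 30 mm from its pivot, about 104 mm above the bench, 17 mm to one side of the header's middle.
- spindle_left (a joint): Turn of the left outlet's spindle, rad: 0 at rest, about 1.42 when the gauge is turned to the stop. The lugs take it up after about 0.25 rad of their own turn. A torsion spring (up to 0.13 N m) resists and turns the gauge back if it is let go.
- spindle_right (a joint): The same for the right outlet.
- plunger_left (a joint): How far the left outlet's spring plunger (4 to 8 N) is pushed down by the stem, m: 0 at rest, 0.0055 with the gauge's flange on the rim, 0.0025 if the turned gauge is not pushed and its lugs bear up under the lip (gauge_grip then 36 mm above the rim).
- plunger_right (a joint): The same for the right outlet.
- rest: Pale wooden block that stores the gauge and the blank plug, 70 x 180 x 30 mm, fixed; origin at the centre of its underside; two holes 36.5 mm wide and 20 mm deep at y = -50 and +50 mm in its frame. Either may stand in either hole.
- header: Air header: aluminium bar 50 x 270 x 46 mm on two feet, fixed, along y; origin at the centre of its underside on the bench. The outlets stand at y = +90 mm (left) and -90 mm (right) in its frame.
- blank: Bystander: brass blanking plug with a round steel cap (34 mm diameter), in the other hole of the block; its top stands 50 mm above the bench.
- bowl: Bystander: small turned wooden bowl, 130 mm across, 50 mm high.
- glue: Bystander: white glue bottle with an orange cap, 54 mm diameter, 150 mm high.
- drum: Bystander: pink sanding drum standing on end, 38 mm diameter, 76 mm high with its spindle.
- offcut: Bystander: dark wooden offcut, 90 x 55 x 40 mm.
- gouge: Bystander: carving gouge with a turned wooden handle lying on the bench, about 235 mm long.
- brush: Bystander: bench brush lying on the bench.

How it is judged:
By the outcome, as a careful person would: the job done as asked, in the order asked, and still so for the second after the job is handed in, while the arm keeps its last pose, push and grip.
It also fails if it takes over 45 s, if anything falls off the work surface, if the arm or the gripper's body presses on something with over 40 N, if the wrist force passes 120 N, or if a joint passes its speed limit or range.

### The arm

A 6-joint arm with a two-finger parallel gripper is mounted at the origin on the work surface. World frame = base frame: x ahead of the robot, y to its left, z up, the work surface at z = 0. Lengths are in mm, angles in degrees, forces in N, time in s.
With the tool pointing down it reaches from about 350 to 850 mm from the base axis. Payload 8.1 kg.
Tool frame: the origin (TCP) lies at the very end of the fingers, on their centre line; the grasp point (between the pads) lies 19 mm behind it; z points along the fingers, y is the direction in which the jaws open and shut (so a half turn about z gives the same grasp; the last joint's range is limited). The gripper opens to 85 mm and grips with 20 to 120 N. Pads are 22 mm wide; open, the fingers measure 114 mm over their backs; the gripper's body (76 mm by 85 mm) begins 54 mm behind the grasp point. The pads swing forward as they close: fully open they stand 13 mm farther back than shut.
Start: joints at [-80.695, 7.471, 85.268, -0, 87.261, -4.893], TCP at [147.183, -581.672, 231.292] pointing down, gripper open.
Joint ranges: [-169.43, 169.43], [-51.17, 129.36], [1.28, 143.12], [-76.62, 256.62], [0, 156.53], [-152.29, 152.29]. Speed limits (degrees/s): [136.94, 136.94, 159.86, 180, 180, 180].

### API

Orientations are given as [roll, pitch, yaw] about the fixed x, y, z axes, in that order (R = Rz(yaw) Ry(pitch) Rx(roll)).
In Python, from bench import r gives the robot as it stands.
- The arm moves only by the shell command python3 -m crank 'ROWS' [OPENING] [FORCE]. ROWS is JSON, a list that holds one entry, the list of rows, each a list of 6 numbers: the shift along the tool's x, y, z in m, then the turn, a rotation vector about the tool's x, y, z in rad. A call has 1 to 10 rows; each row is the pose to reach, as a shift and turn from the pose measured when the call began, along the tool's axes at that moment; what a row does not reach only later rows make up. A row lasts 1/8 s, in which the tool goes at most 62.5 mm and 10.7 degrees, less where a joint would pass 70% of its speed; a pose out of reach is approached as far as the arm can. A call with a gripper value outside its range is refused whole. OPENING is the closure, from 0 (fully open) to 1 (shut), set as the call begins (- or left out, the last holds). The fingers move at their own pace and stop on an object; FORCE is the grip in N (left out, the last holds). Time passes only in rows, so rows that repeat a pose let the fingers close. It gives the time, the measured TCP pose, the force and the opening at its end, in the units of the state.
- r.sense(): the state, without advancing time (a new reading comes with each control period).
- r.snapshot(name): name is "scene" or "top" or "wrist"; returns (picture, depth): 480x640x3 uint8, blue, green, red; 480x640 float32, mm along the optical axis (not along the pixel's ray), 0 where there is no reading.
- r.get_calibration(name): a dict with "mtx" (3x3 intrinsics, pixels), "k1" (the pictures are not rectified: a ray, as slopes to the right and down, at radius r is drawn at 1 + k1 r^2 times it, then the intrinsics apply), "cam_to_world" (4x4, takes a point from camera to world coordinates). Camera axes: x right, y down, z forward; pixel columns grow to the right and rows downward; lengths in mm; the calibration is good to about 2 mm. A picture is of the moment at which its call begins: read the wrist's pose just before it. get_calibration takes no time and is no camera call; for the wrist camera it gives the pose at the moment of the call.
- r.hand_in(): hands the job in, once; it reports no verdict.
Trained networks look in the newest picture that a camera, given by its name, has taken for a name from the list of things; names that differ only in an ending like _2 or _b are one class to them, and where a whole thing is asked for, a point or a joint stands for the part that bears it (a point fixed in the world has none). Each returns a list of dicts, best first, with "conf" (0 to 1); they miss things now and then, are a little off and sometimes report something else, mostly with a low value. They report only what shows in the picture. A call takes as long as a camera call.
- r.look_for(thing, camera): "extent" ([left, top, right, bottom] in pixels, round what is visible of it).
- r.landmark_of(thing, camera): "pixel" ([column, row] in pixels: a listed point, or the origin of a listed thing).
The state is a dict: "time": time; "joint_pos": joint angles; "qd": joint speeds; "joint_efforts": joint torques, N m; "tool_pos": TCP position; "tcp_rot": TCP orientation; "ft_force": force on the tool from outside, world axes, zero at the start; "wrist_torque": the same for the moment, N m; "finger_gap": finger opening in mm.
Only numpy, scipy, OpenCV 4.12 (cv2) and the standard library are available. Lean on these libraries where they do the work, as an engineer would, in place of code of your own. Each camera call takes 0.05 s, during which the arm holds its last target.

## Working session

There is one attempt and no reset: what is moved stays moved. The work goes in short steps, Python scripts to look and compute and a shell command to move; the robot and the scene stay as the last step left them, time stands still between calls to the robot, and variables do not carry over. Pictures are saved under pics/ and viewed, and the job is handed in when it is done.

```bash
ls; mkdir -p pics
cat > h.py <<'E'
import numpy as np, cv2
from bench import r
def ray(cal,px):
    K=np.array(cal["mtx"]);k1=cal["k1"]
    d=np.array([(px[0]-K[0,2])/K[0,0],(px[1]-K[1,2])/K[1,1]])
    u=d.copy()
    for _ in range(20): u=d/(1+k1*(u@u))
    return np.array([u[0],u[1],1.])
def at_z(cal,px,z):
    T=np.array(cal["cam_to_world"]);v=T[:3,:3]@ray(cal,px);o=T[:3,3]
    return o+v*(z-o[2])/v[2]
def at_d(cal,px,d):
    T=np.array(cal["cam_to_world"]);return T[:3,:3]@(ray(cal,px)*d)+T[:3,3]
def proj(cal,P):
    T=np.array(cal["cam_to_world"]);p=T[:3,:3].T@(np.array(P,float)-T[:3,3]);u=p[:2]/p[2]
    u=u*(1+cal["k1"]*(u@u));K=np.array(cal["mtx"]);return [K[0,0]*u[0]+K[0,2],K[1,1]*u[1]+K[1,2]]
E
python3 - <<'E'
from h import *
np.set_printoptions(precision=1,suppress=True)
print(r.sense())
for c in("scene","top"):
    cal=r.get_calibration(c);im,d=r.snapshot(c);cv2.imwrite(f"pics/{c}0.png",im);np.save(f"{c}0.npy",d)
    print(c,np.array(cal["cam_to_world"])[:3,3])
    for t,z in(("gauge_grip",63+0),("mouth_left",90),("mouth_right",90),("lever_ball",104),("blank",50),("rest",0),("header",0)):
        for o in r.landmark_of(t,c)[:2]:
            print(t,round(o["conf"],2),np.array(o["pixel"]),at_z(cal,o["pixel"],z))
E
```

```text
pics
{'time': 0.0, 'joint_pos': array([-80.7,   7.5,  85.3,  -0. ,  87.3,  -4.9]), 'qd': array([ 0. , -0. , -0.1,  0. ,  0.1,  0.1]), 'joint_efforts': array([ -0. , -56.9, -50.1,  -0. ,   0. ,   0. ]), 'tool_pos': array([ 147.1, -581.1,  230.2]), 'tcp_rot': array([-179.9,   -0. ,   14.2]), 'ft_force': array([0.2, 1. , 0.2]), 'wrist_torque': array([ 0. ,  0.1, -0. ]), 'finger_gap': 85.32991367023196}
scene [1078.4  588.3 1280.2]
gauge_grip 0.77 [463.6 317.7] [456.2 274.4  63. ]
mouth_left 0.61 [327.6 233.2] [578.9 -70.   90. ]
mouth_left 0.44 [281.5 184.8] [ 586.  -255.8   90. ]
mouth_right 0.76 [280.4 185.2] [ 589.  -256.3   90. ]
mouth_right 0.25 [258.8 273.8] [771. -70.  90.]
lever_ball 0.53 [308.5 206.8] [ 576.7 -151.5  104. ]
blank 0.83 [433.  296.9] [470.1 191.2  50. ]
blank 0.29 [293.6 340.5] [790.   95.1  50. ]
rest 0.87 [443.7 314.3] [455.8 224.5   0. ]
header 0.71 [301.4 230.2] [ 590.  -166.1   -0. ]
header 0.28 [441.1 308.8] [451.  210.1   0. ]
top [ 442.3  -78.5 1483.8]
gauge_grip 0.59 [185.3 290. ] [451.3 274.   63. ]
mouth_left 0.85 [324.7 229.4] [585.6 -65.3  90. ]
mouth_right 0.6 [401.7 227.1] [ 586.  -249.4   90. ]
mouth_right 0.3 [492. 232.] [ 568.2 -463.7   90. ]
lever_ball 0.58 [357.3 229.5] [ 581.8 -142.5  104. ]
blank 0.49 [229.6 285.2] [459.8 169.9  50. ]
rest 0.61 [209.5 286.2] [459.4 229.    0. ]
header 0.87 [361.7 231.2] [ 587.6 -158.4    0. ]
```

Run:
```python
import cv2
a=cv2.imread("pics/top0.png")[180:340,130:450];cv2.imwrite("pics/topc.png",cv2.resize(a,(800,400),interpolation=2))
a=cv2.imread("pics/scene0.png")[150:360,220:500];cv2.imwrite("pics/scenec.png",cv2.resize(a,(800,600),interpolation=2))
```

```text
(no output)
```

View pics/top0.png

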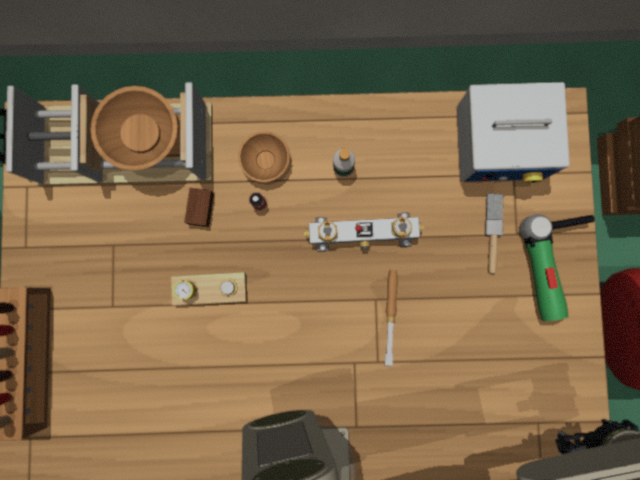

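View pics/scene0.png

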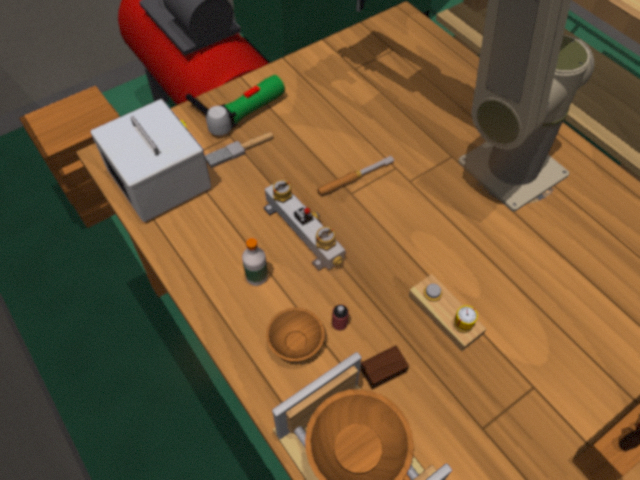

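```bash
true
```

```text
(no output)
```

View pics/topc.png

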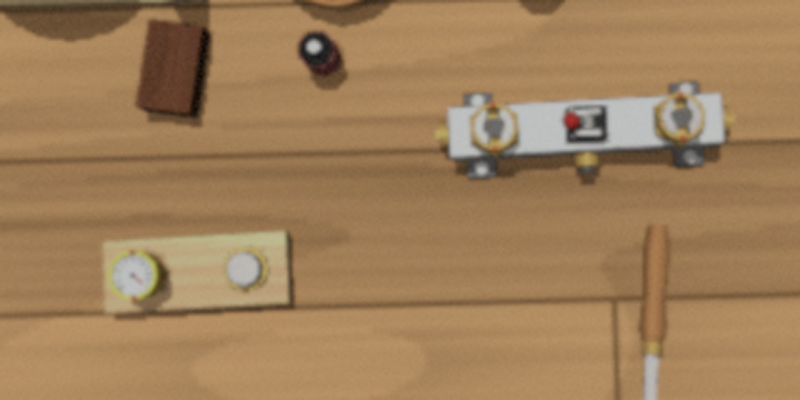

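View pics/scenec.png

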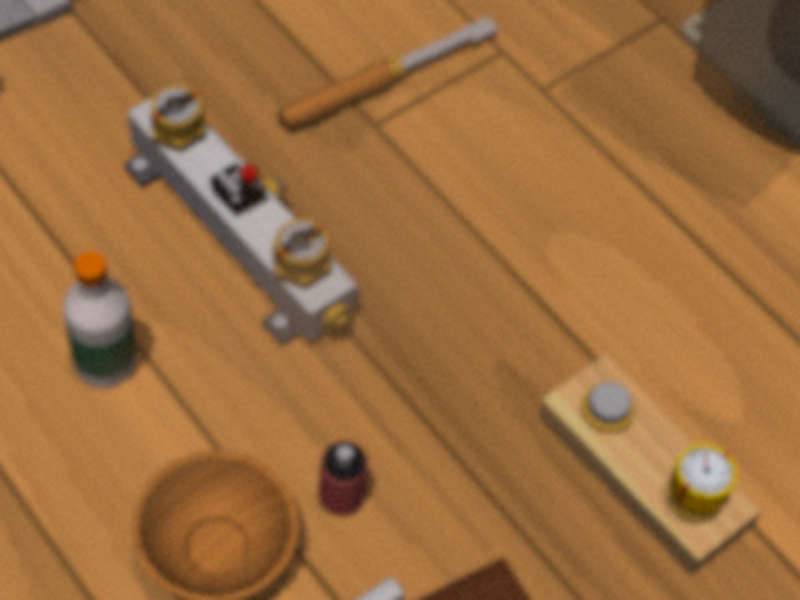

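The red ball at about (358, 229) in the top view sits on the +y side of the pivot, so the lever leans left. I'll check that from the wrist camera on the way.

```bash
cat >> h.py <<'E'
from scipy.spatial.transform import Rotation as Ro
def plan(x,y,z,yaw,roll=180,pitch=0):
    s=r.sense();R=Ro.from_euler("xyz",s["tcp_rot"],degrees=True)
    d=R.inv().apply(np.array([x,y,z])-s["tool_pos"])/1000
    w=(R.inv()*Ro.from_euler("xyz",[roll,pitch,yaw],degrees=True)).as_rotvec()
    print("row",np.round(d,4),np.round(w,4),"rows",np.abs(np.linalg.norm(d))/.0625,np.degrees(np.linalg.norm(w))/10.7)
E
python3 - <<'E'
from h import *
plan(500,-160,330,90)
cal=r.get_calibration("wrist");T=np.array(cal["cam_to_world"]);print(T,cal["mtx"])
E
```

```text
row [ 0.4455 -0.3223 -0.0987] [ 0.     0.    -1.323] rows 8.937817723250083 7.084348426395771
[[ 2.44833843e-01 -9.18215156e-01 -3.11347581e-01  2.26933373e+02]
 [-9.69565023e-01 -2.31944560e-01 -7.83925161e-02 -5.60583201e+02]
 [-2.34181461e-04  3.21064866e-01 -9.47057177e-01  3.73553182e+02]
 [ 0.00000000e+00  0.00000000e+00  0.00000000e+00  1.00000000e+00]] [[354.52951039   0.         320.95621216]
 [  0.         354.52951039 246.60225304]
 [  0.           0.           1.        ]]
```

Run:
```python
from h import *
plan(570,-130,310,90)
```

```text
row [ 0.5207 -0.3342 -0.0787] [ 0.     0.    -1.323] rows 9.979186696374377 7.084348426395771
```

```bash
python3 -m crank '[[[0.52,-0.334,-0.079,0,0,-1.323],[0.52,-0.334,-0.079,0,0,-1.323],[0.52,-0.334,-0.079,0,0,-1.323],[0.52,-0.334,-0.079,0,0,-1.323],[0.52,-0.334,-0.079,0,0,-1.323],[0.52,-0.334,-0.079,0,0,-1.323],[0.52,-0.334,-0.079,0,0,-1.323],[0.52,-0.334,-0.079,0,0,-1.323],[0.52,-0.334,-0.079,0,0,-1.323],[0.52,-0.334,-0.079,0,0,-1.323]]]' 0; python3 -m crank '[[[0,0,0,0,0,0]]]'
python3 - <<'E'
from h import *
np.set_printoptions(precision=1,suppress=True)
s=r.sense();print(s["tool_pos"],s["tcp_rot"],s["joint_pos"],s["qd"])
c="wrist";cal=r.get_calibration(c);im,d=r.snapshot(c);cv2.imwrite("pics/w1.png",im);np.save("w1.npy",d)
for t,z in(("mouth_left",90),("mouth_right",90),("lever_ball",104)):
    for o in r.landmark_of(t,c)[:2]:
        print(t,round(o["conf"],2),np.array(o["pixel"]),at_z(cal,o["pixel"],z))
E
```

```text
time: 2.05
tool_pos: [570.6, -128.6, 310.8]
tcp_rot: [180.0, 0.0, 90.0]
ft_force: [0.6, -0.5, 0.6]
finger_gap: 85.6
time: 2.17
tool_pos: [572.8, -125.0, 311.0]
tcp_rot: [179.9, -0.0, 90.3]
ft_force: [-1.1, -0.7, -0.4]
finger_gap: 85.5
[ 572.8 -125.   311. ] [179.9  -0.   90.3] [-17.4   4.2  80.6   0.   95.2 -17.7] [-2.1 -1.   1.4 -1.8  0.5 -1. ]
mouth_left 0.62 [333.9 222.5] [ 586.4 -137.4   90. ]
mouth_left 0.6 [333.8 157.9] [585.2 -70.7  90. ]
mouth_right 0.72 [334.8 315.2] [ 589.3 -248.3   90. ]
lever_ball 0.63 [333.8 231.5] [ 585.9 -143.3  104. ]
```

View pics/w1.png

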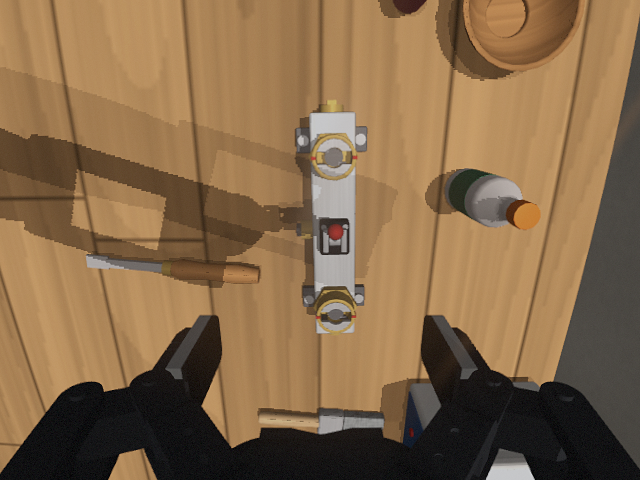

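The wrist view confirms it: the ball at (335, 231) sits towards the left outlet at (334, 158), about 16 mm to the +y side of the midline. Left is in service. Now for the gauge.

Run:
```python
from h import *
plan(453,282,250,90)
```

```text
row [ 0.4113 -0.1173  0.0604] [ 0.0001  0.0007 -0.0005] rows 6.910474862024556 0.004469004999103917
```

```bash
python3 -m crank '[[[0.06,-0.017,0.0,0,0,0],[0.12,-0.034,0.01,0,0,0],[0.18,-0.051,0.02,0,0,0],[0.24,-0.068,0.03,0,0,0],[0.3,-0.085,0.04,0,0,0],[0.35,-0.1,0.05,0,0,0],[0.39,-0.112,0.06,0,0,0],[0.411,-0.117,0.06,0,0,0],[0.411,-0.117,0.06,0,0,0],[0.411,-0.117,0.06,0,0,0]]]'
python3 - <<'E'
from h import *
np.set_printoptions(precision=1,suppress=True)
s=r.sense();print(s["tool_pos"],s["tcp_rot"],s["joint_pos"],s["qd"])
c="wrist";cal=r.get_calibration(c);im,d=r.snapshot(c);cv2.imwrite("pics/w2.png",im);np.save("w2.npy",d)
for t,z in(("gauge_grip",63),("gauge_foot",15),("blank",50),("rest",0)):
    for o in r.landmark_of(t,c)[:2]:
        print(t,round(o["conf"],2),np.array(o["pixel"]),at_z(cal,o["pixel"],z))
print(r.look_for("gauge_grip",c)[:1])
E
```

```text
time: 3.62
tool_pos: [453.8, 280.3, 250.5]
tcp_rot: [180.0, 0.1, 89.9]
ft_force: [-0.2, -0.6, 0.4]
finger_gap: 85.4
[453.8 280.3 250.5] [180.    0.1  89.9] [26.2 -3.3 94.3 -0.1 89.  26.4] [-0.5  0.  -0.1 -0.  -0.1  0.1]
gauge_grip 0.56 [318.9 221.8] [451.4 277.1  63. ]
gauge_foot 0.74 [323.4 210.3] [456.1 277.3  15. ]
gauge_foot 0.49 [324.3 250.3] [457.1 231.2  15. ]
blank 0.95 [321.5 288.3] [453.8 200.7  50. ]
rest 0.77 [321.  248.5] [453.3 228.2   0. ]
[]
```

View pics/w2.png

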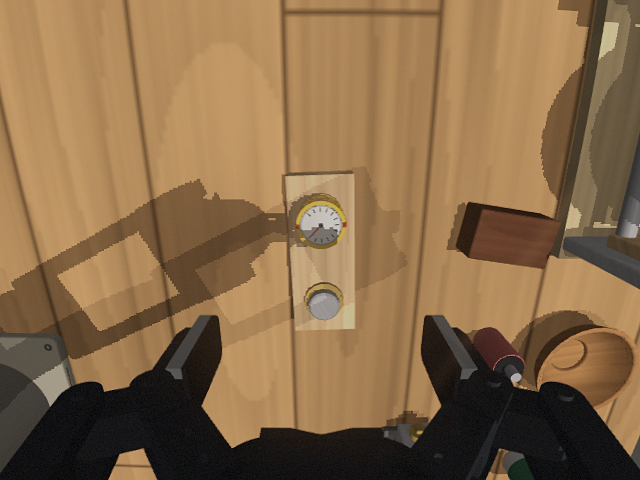

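Run:
```python
from h import *
np.set_printoptions(precision=1,suppress=True)
im=cv2.imread("pics/w2.png");d=np.load("w2.npy")
cv2.imwrite("pics/w2c.png",cv2.resize(im[180:260,270:370],(800,640)[:2] and (750,600),interpolation=cv2.INTER_CUBIC))
hsv=cv2.cvtColor(im,40);c=hsv[180:260,270:370]
red=((c[...,0]<7)|(c[...,0]>174))&(c[...,1]>130)&(c[...,2]>60)
n,l,st,ce=cv2.connectedComponentsWithStats(red.astype(np.uint8))
cal=r.get_calibration("wrist")
for i in range(1,n):
    p=ce[i]+[270,180];q=p.astype(int) 
    print(st[i],p,d[q[1],q[0]],at_z(cal,p,72))
ye=((c[...,0]>22)&(c[...,0]<35)&(c[...,1]>170)).astype(np.uint8)
print(np.median(d[218:226,314:326]))
ys,xs=np.nonzero(ye);print(xs.min()+270,xs.max()+270,ys.min()+180,ys.max()+180)
# top disc points by depth
T=np.array(cal["cam_to_world"])
P=[]
for v in range(185,255):
  for u in range(280,365):
    if d[v,u]>0:
      p=at_d(cal,(u,v),d[v,u]); 
      if p[2]>73: P.append(p)
P=np.array(P);print(len(P),P.min(0),P.max(0),P.mean(0),cv2.minEnclosingCircle(P[:,:2].astype(np.float32)))
```

```text
[73 43  3  4 12] [344.  224.5] 324.90152 [474.8 277.6  72. ]
[26 45  3  3  5] [297.4 225.6] 325.17657 [431.1 276.6  72. ]
[48 47  2  2  3] [318.3 227.3] 326.528 [450.7 274.9  72. ]
325.37317
299 344 205 241
1932 [429.2 255.9  73. ] [475.5 301.8  80.2] [452.4 279.3  77.1] ((452.38287353515625, 278.7388000488281), 23.260515213012695)
```

View pics/w2c.png

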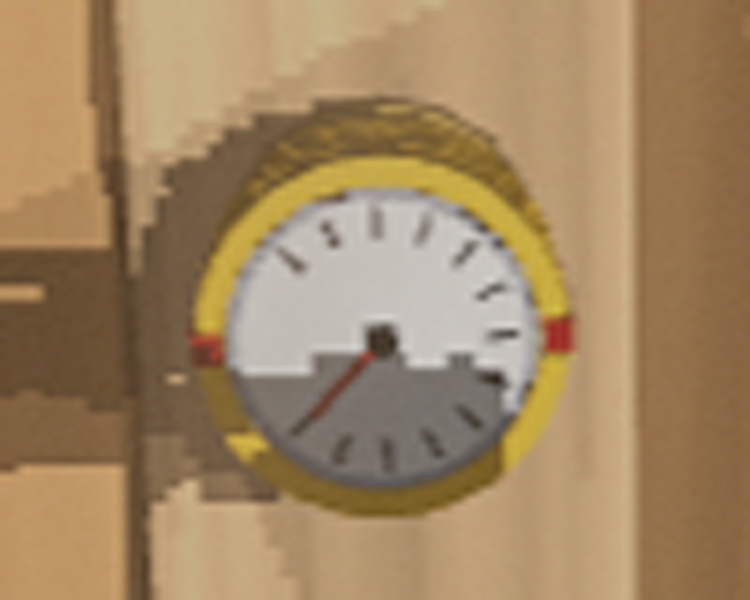

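Run:
```python
from h import *
plan(452.4,278.7,46,92)
```

```text
row [-0.0022 -0.0013  0.2045] [ 0.0003  0.0006 -0.0366] rows 3.272019369960527 0.19593234297977025
```

```bash
python3 -m crank '[[[-0.002,-0.001,0.05,0,0,-0.036],[-0.002,-0.001,0.1,0,0,-0.036],[-0.002,-0.001,0.15,0,0,-0.036],[-0.002,-0.001,0.18,0,0,-0.036],[-0.002,-0.001,0.2,0,0,-0.036],[-0.002,-0.001,0.2045,0,0,-0.036],[-0.002,-0.001,0.2045,0,0,-0.036]]]' 0
python3 -m crank '[[[0,0,0,0,0,0],[0,0,0,0,0,0],[0,0,0,0,0,0],[0,0,0,0,0,0],[0,0,0,0,0,0],[0,0,0,0,0,0]]]' 1 60
python3 - <<'E'
from h import *
s=r.sense();print(s)
c="wrist";im,d=r.snapshot(c);cv2.imwrite("pics/w3.png",im)
E
```

```text
time: 4.8
tool_pos: [453.0, 279.0, 46.4]
tcp_rot: [180.0, 0.0, 92.0]
ft_force: [0.2, 0.1, 0.6]
finger_gap: 85.5
time: 5.55
tool_pos: [453.9, 279.4, 47.8]
tcp_rot: [179.9, -0.0, 92.0]
ft_force: [-1.2, 0.0, 6.6]
finger_gap: 44.5
{'time': 5.55, 'joint_pos': array([ 2.61290124e+01,  6.81269242e+00,  1.06079976e+02, -4.45068458e-02,
        6.69713910e+01,  2.41878370e+01]), 'qd': array([-0.11018493,  0.01383871, -0.00391561,  0.00044078, -0.03127159,
        0.02960032]), 'joint_efforts': array([-1.97549094e-02, -4.75070858e+01, -4.19825149e+01,  9.96525865e-03,
       -4.80761435e-01, -6.36648459e-03]), 'tool_pos': array([453.85067988, 279.36170798,  47.77095488]), 'tcp_rot': array([ 1.79859200e+02, -1.82947697e-02,  9.19585599e+01]), 'ft_force': array([-1.24594011,  0.02272911,  6.59497138]), 'wrist_torque': array([-0.10859361,  0.23036908, -0.03431922]), 'finger_gap': 44.50087995829298}
```

View pics/w3.png

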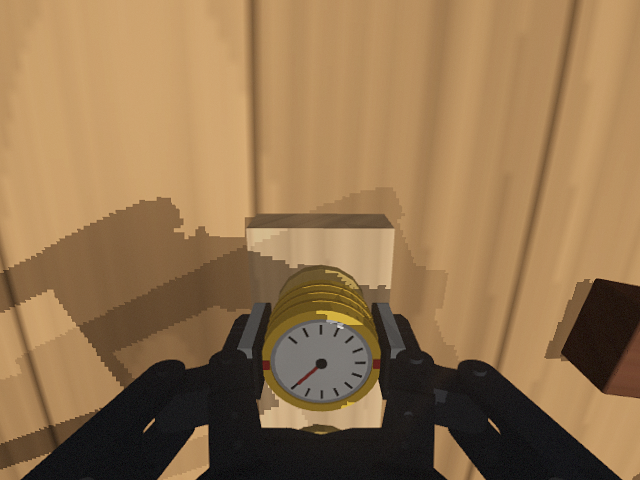

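```bash
python3 -m crank '[[[0,0,-0.01,0,0,0],[0,0,-0.03,0,0,0],[0,0,-0.08,0,0,0],[0,0,-0.13,0,0,0],[0,0,-0.18,0,0,0],[0,0,-0.19,0,0,0]]]'
python3 - <<'E'
from h import *
plan(585.5,-115,235,92)
E
```

```text
time: 6.35
tool_pos: [455.2, 280.2, 243.0]
tcp_rot: [179.5, -0.2, 92.0]
ft_force: [0.2, -0.3, -1.9]
finger_gap: 44.5
row [-0.3995  0.1166  0.0078] [ 0.0095 -0.0035 -0.0006] rows 6.659708724606486 0.054255923246971045
```

```bash
python3 -m crank '[[[-0.03,0.009,0,0,0,0],[-0.08,0.024,0,0,0,0],[-0.13,0.038,0.002,0,0,0],[-0.18,0.053,0.004,0,0,0],[-0.23,0.067,0.006,0,0,0],[-0.28,0.082,0.008,0,0,0],[-0.33,0.096,0.008,0,0,0],[-0.375,0.109,0.008,0.005,0,0],[-0.395,0.116,0.008,0.009,-0.003,0],[-0.4,0.117,0.008,0.009,-0.003,0]]]'
python3 -m crank '[[[0,0,0,0,0,0],[0,0,0,0,0,0]]]'
python3 - <<'E'
from h import *
np.set_printoptions(precision=1,suppress=True)
s=r.sense();print(s["tool_pos"],s["tcp_rot"],s["joint_pos"],s["ft_force"])
c="wrist";cal=r.get_calibration(c);im,d=r.snapshot(c);cv2.imwrite("pics/w4.png",im);np.save("w4.npy",d)
for t,z in(("mouth_left",90),("mouth_right",90),("lever_ball",104),("gauge_grip",138+100)):
    for o in r.landmark_of(t,c)[:2]:
        print(t,round(o["conf"],2),np.array(o["pixel"]),at_z(cal,o["pixel"],z))
E
```

```text
time: 7.6
tool_pos: [585.6, -116.1, 233.6]
tcp_rot: [-179.9, -0.1, 91.9]
ft_force: [-0.3, 0.0, -1.9]
finger_gap: 44.8
time: 7.85
tool_pos: [585.3, -114.7, 233.4]
tcp_rot: [-179.9, -0.1, 92.0]
ft_force: [0.5, 0.2, -2.2]
finger_gap: 44.3
[ 585.3 -114.7  233.4] [-179.9   -0.1   92. ] [-16.1   7.   85.6   0.1  87.6 -18. ] [ 0.5  0.2 -2.2]
mouth_left 0.62 [322.1 178. ] [584.  -69.7  90. ]
lever_ball 0.41 [324.8 267.8] [ 588.8 -141.3  104. ]
```

View pics/w4.png

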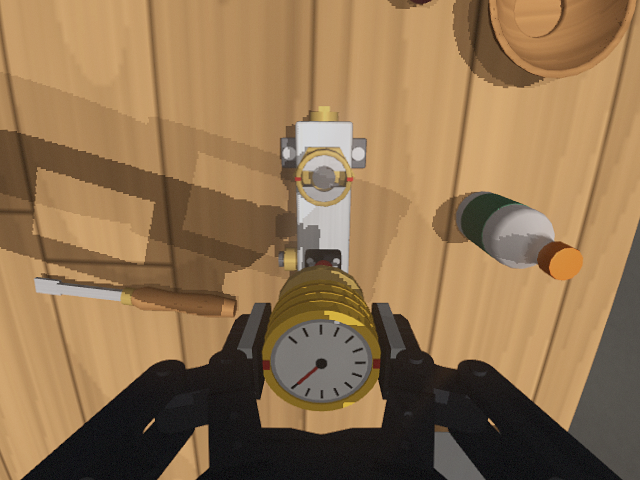

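Run:
```python
from h import *
from scipy.optimize import least_squares
np.set_printoptions(precision=2,suppress=True)
im=cv2.imread("pics/w4.png");d=np.load("w4.npy");cal=r.get_calibration("wrist")
cv2.imwrite("pics/w4c.png",cv2.resize(im[140:220,274:374],(750,600),interpolation=cv2.INTER_CUBIC))
hsv=cv2.cvtColor(im,40)
def red(x0,y0,x1,y1,z):
    c=hsv[y0:y1,x0:x1];m=((c[...,0]<7)|(c[...,0]>174))&(c[...,1]>140)&(c[...,2]>50)
    n,l,st,ce=cv2.connectedComponentsWithStats(m.astype(np.uint8),connectivity=8)
    for i in range(1,n):
        if st[i,4]>3:
            p=ce[i]+[x0,y0];q=np.round(p).astype(int);print("red",st[i,4],p,at_z(cal,p,z),"depthpt",at_d(cal,p,d[q[1],q[0]]))
red(284,150,364,215,90);red(250,330,392,390,262)
def pts(x0,y0,x1,y1,zlo,zhi):
    return np.array([[*at_d(cal,(u,v),d[v,u]),u,v] for v in range(y0,y1) for u in range(x0,x1) if d[v,u]>0 and zlo<at_d(cal,(u,v),d[v,u])[2]<zhi])
P=pts(284,140,364,215,85,96);print("rim z",np.median(P[:,2]),len(P))
c,R=cv2.minEnclosingCircle(P[:,:2].astype(np.float32));print("mouth",c,R,(P.min(0)+P.max(0))[:2]/2)
T=np.array(cal["cam_to_world"])
G=pts(255,310,390,415,240,300)
m=(hsv[G[:,4].astype(int),G[:,3].astype(int),1]<60);print("dial z",np.median(G[m][:,2]),G[m].mean(0),cv2.minEnclosingCircle(G[m][:,:2].astype(np.float32)))
```

```text
red 19 [297.16 178.74] [564.51 -71.89  90.  ] depthpt [564.53 -71.85  90.31]
red 19 [349.63 178.89] [606.57 -70.6   90.  ] depthpt [606.57 -70.6   89.98]
red 58 [265.48 364.69] [ 564.02 -119.52  262.  ] depthpt [ 564.33 -118.11  263.84]
red 55 [376.31 363.53] [ 606.73 -117.51  262.  ] depthpt [ 606.19 -115.62  264.53]
red 56 [306.96 375.11] [ 580.13 -123.8   262.  ] depthpt [ 580.16 -122.77  263.29]
rim z 89.83335752214475 1712
mouth (585.4215087890625, -71.09186553955078) 23.170021057128906 [585.62 -70.95]
dial z 262.97845883351647 [ 585.63 -115.65  262.89  321.77  359.06] ((585.504150390625, -109.90888977050781), 28.363157272338867)
```

View pics/w4c.png

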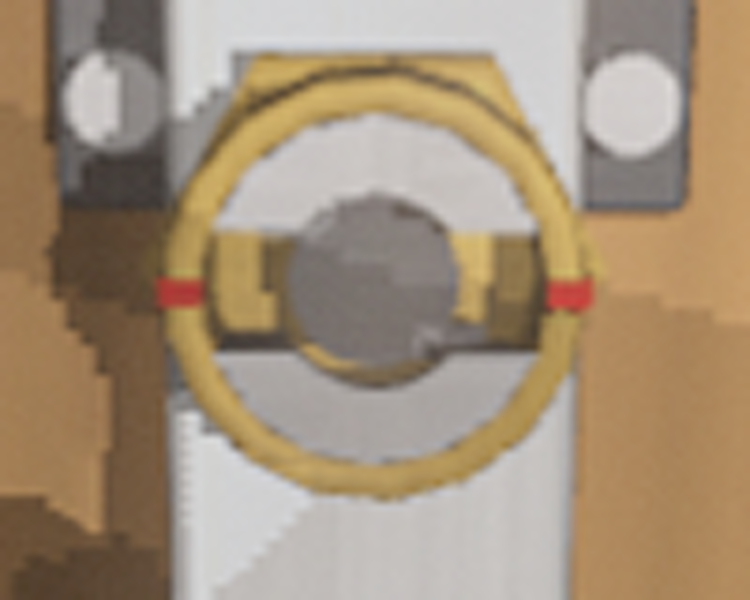

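Run:
```python
from h import *
plan(585.4,-70.3,134,90.8)
```

```text
row [0.045  0.0014 0.0999] [-0.001  -0.0012  0.0199] rows 1.7534374262965549 0.10666442442077458
```

```bash
python3 -m crank '[[[0.02,0.001,0.0,0,0,0.01],[0.04,0.001,0.02,0,0,0.02],[0.045,0.0014,0.06,-0.001,-0.001,0.02],[0.045,0.0014,0.09,-0.001,-0.001,0.02],[0.045,0.0014,0.1,-0.001,-0.001,0.02],[0.045,0.0014,0.1,-0.001,-0.001,0.02],[0.045,0.0014,0.1,-0.001,-0.001,0.02]]]'
python3 - <<'E'
from h import *
np.set_printoptions(precision=1,suppress=True)
s=r.sense();print(s["tool_pos"],s["tcp_rot"],s["joint_pos"],s["ft_force"])
im,d=r.snapshot("wrist");cv2.imwrite("pics/w5.png",im)
plan(585.4,-70.3,122,90.8)
im,d=r.snapshot("scene");cv2.imwrite("pics/s5.png",cv2.resize(im[140:300,220:420],(750,600),interpolation=2))
E
```

```text
time: 8.98
tool_pos: [586.6, -70.6, 135.9]
tcp_rot: [179.8, 0.0, 90.8]
ft_force: [0.5, -0.1, -1.9]
finger_gap: 44.6
[586.6 -70.6 135.9] [179.8   0.   90.8] [-11.8   9.5  93.1   0.   77.2 -12.6] [ 0.5 -0.1 -1.9]
row [ 0. -0.  0.] [ 0.  0. -0.] rows 0.2233404663293208 0.01583265723658375
```

View pics/w5.png

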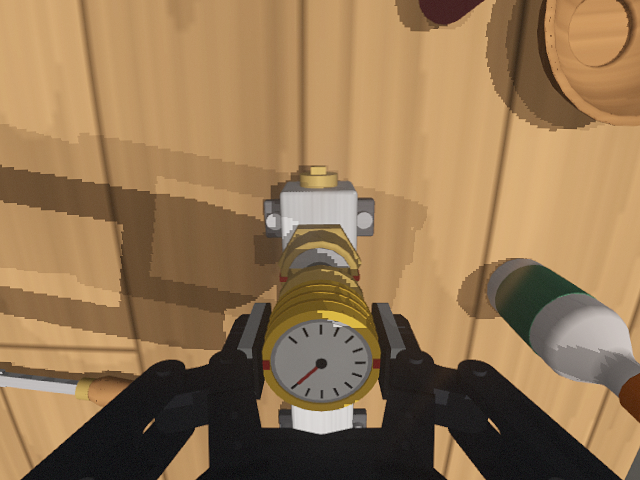

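View pics/s5.png

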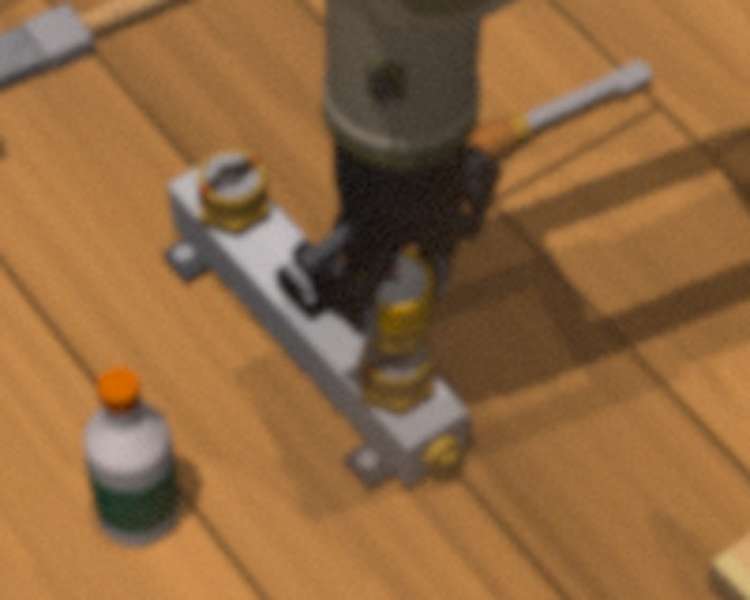

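```bash
python3 -m crank '[[[0.0003,-0.0012,0.004,0.003,0,0],[0.0003,-0.0012,0.008,0.003,0,0],[0.0003,-0.0012,0.012,0.003,0,0],[0.0003,-0.0012,0.014,0.003,0,0],[0.0003,-0.0012,0.014,0.003,0,0]]]'
python3 -c "
from h import *
print(r.sense()['tool_pos'],r.sense()['ft_force'],r.sense()['tcp_rot']);plan(585.4,-70.3,112,90.8)"
```

```text
time: 9.7
tool_pos: [585.1, -70.3, 121.3]
tcp_rot: [-179.9, 0.0, 90.8]
ft_force: [-0.5, -0.6, -2.2]
finger_gap: 44.7
[585.12397414 -70.31465851 121.34151466] [-0.45015874 -0.62192723 -2.19124329] [-1.79947024e+02  1.37872852e-02  9.07790655e+01]
row [0.     0.0003 0.0093] [-0.0009  0.0002 -0.0004] rows 0.1495296530446838 0.005477500129092075
```

```bash
python3 -m crank '[[[0,0.0003,0.003,0,0,0],[0,0.0003,0.006,0,0,0],[0,0.0003,0.0085,0,0,0],[0,0.0003,0.0085,0,0,0]]]'
python3 -c "
from h import *
print(r.sense()['wrist_torque']);plan(585.3,-70.3,107.5,90.8)"
```

```text
time: 10.2
tool_pos: [585.4, -70.3, 113.1]
tcp_rot: [-179.9, 0.0, 90.8]
ft_force: [-1.7, 0.0, 1.9]
finger_gap: 44.5
[0.04541459 0.49472144 0.02290521]
row [ 0.     -0.0001  0.0056] [-0.001   0.0003 -0.0003] rows 0.08894849776625535 0.005851227150644428
```

```bash
python3 -m crank '[[[0,0,0.002,0,0,0],[0,0,0.004,0,0,0],[0,0,0.006,0,0,0],[0,0,0.006,0,0,0]]]'
python3 -c "
from h import *
print(r.sense()['wrist_torque']);plan(585.3,-70.3,107.5,90.8)"
```

```text
time: 10.7
tool_pos: [585.6, -70.3, 107.8]
tcp_rot: [-180.0, 0.0, 90.8]
ft_force: [-4.3, 0.4, 8.7]
finger_gap: 44.7
[ 0.18721672  0.86293406 -0.00974367]
row [ 0.     -0.0003  0.0003] [-0.0004  0.0004 -0.0003] rows 0.007768345787022719 0.003428661760668821
```

```bash
python3 -m crank '[[[0,-0.0004,0.0006,0,0,0],[0,-0.0004,0.0006,0,0,0.1],[0,-0.0003,0.0006,0,0,0.2],[0,-0.0002,0.0006,0,0,0.3],[0,-0.0001,0.0006,0,0,0.4],[0,-0.0001,0.0006,0,0,0.4]]]'
python3 -c "
from h import *
print(r.sense()['wrist_torque']);plan(585.3,-70.3,107.5,90.8)"
```

```text
time: 11.45
tool_pos: [586.4, -70.4, 108.1]
tcp_rot: [179.9, -0.0, 67.8]
ft_force: [-0.9, 0.6, 5.1]
finger_gap: 44.4
[0.1601902  0.18364157 0.08921894]
row [-0.0004 -0.0011  0.0006] [ 1.800e-03  3.000e-04 -4.017e-01] rows 0.020352747530963184 2.1510734670180174
```

```bash
python3 -m crank '[[[0,-0.0004,0.0005,0.001,0,0.12],[0,-0.0004,0.0008,0.001,0,0.26],[-0.0002,-0.0004,0.0008,0.001,0,0.4],[-0.0002,-0.0004,0.0008,0.001,0,0.54],[-0.0002,-0.0004,0.0008,0.001,0,0.68],[-0.0002,-0.0004,0.0008,0.001,0,0.8],[-0.0002,-0.0004,0.0008,0.001,0,0.8]]]'
python3 - <<'E'
from h import *
s=r.sense();print(s['wrist_torque'],s['joint_pos'])
im,d=r.snapshot("wrist");cv2.imwrite("pics/w6.png",im)
E
```

```text
time: 12.32
tool_pos: [587.8, -71.0, 108.6]
tcp_rot: [179.8, -0.3, 21.8]
ft_force: [2.0, -0.9, 5.9]
finger_gap: 44.4
[-0.20558915 -0.41072011  0.08274303] [-1.18464456e+01  1.10808811e+01  9.43797011e+01  2.26366970e-03
  7.42313743e+01  5.63061350e+01]
```

View pics/w6.png

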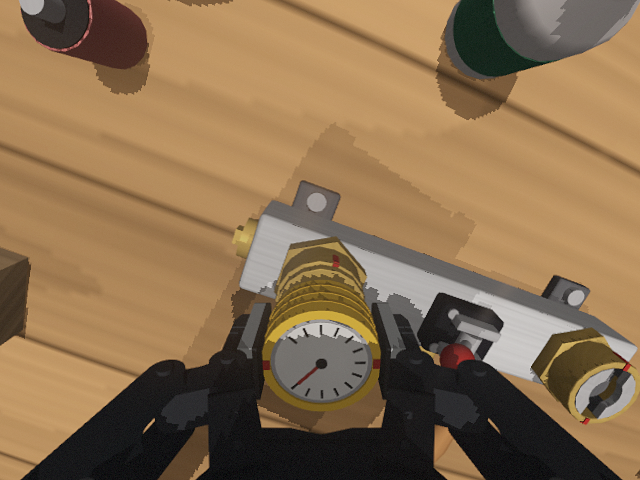

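Run:
```python
from h import *
np.set_printoptions(precision=1,suppress=True)
s=r.sense();cal=r.get_calibration("wrist")
im,d=r.snapshot("wrist");R=Ro.from_euler("xyz",s["tcp_rot"],degrees=True)
P=[]
for v in range(230,480,2):
  for u in range(0,640,2):
    if d[v,u]>0:
      p=at_d(cal,(u,v),d[v,u]);q=R.inv().apply(p-s["tool_pos"]);P.append([*q,*p,*im[v,u]])
P=np.array(P)
dark=(P[:,6:].max(1)<50)&(np.abs(P[:,0])<45)
for lo in range(-100,10,10):
    m=dark&(P[:,2]>lo)&(P[:,2]<=lo+10)
    if m.any(): print("z above tip",-lo-10,-lo,"max |y|",P[m][:,1].min(),P[m][:,1].max())
red=(P[:,8]>110)&(P[:,7]<40)&(P[:,5]<120)&(P[:,5]>95);print("ball",P[red][:,3:6].mean(0),P[red][:,3:6].max(0),"tool",P[red][:,:3].mean(0))
```

```text
z above tip 90 100 max |y| -65.51124415141446 62.852773353108525
z above tip 80 90 max |y| -65.62353899909984 64.25913307953054
z above tip 70 80 max |y| -63.55052854977793 60.520821165633265
z above tip 60 70 max |y| -59.701772870665756 58.75461273584996
z above tip 50 60 max |y| -57.39455020802404 54.92621371934175
z above tip 40 50 max |y| -53.28726681578493 51.41241614862286
z above tip 30 40 max |y| -36.27925996456938 34.422672829596564
z above tip 20 30 max |y| -36.45427384986523 34.509836171480806
z above tip 10 20 max |y| -36.57540749992519 34.68596834849897
z above tip 0 10 max |y| -24.411496624756914 33.74248165055198
z above tip -10 0 max |y| 64.23681962695396 64.23681962695396
ball [ 592.8 -143.6  108. ] [ 594.9 -139.2  109.5] tool [-22.5  69.2   0.8]
```

```bash
python3 -m crank '[[[-0.0006,-0.0003,0.0008,0.003,0.004,0.1],[-0.001,-0.0005,0.001,0.003,0.004,0.22],[-0.001,-0.0005,0.001,0.003,0.004,0.34],[-0.001,-0.0005,0.001,0.003,0.004,0.42],[-0.001,-0.0005,0.001,0.003,0.004,0.48],[-0.001,-0.0005,0.001,0.003,0.004,0.48]]]'
python3 - <<'E'
from h import *
s=r.sense();print(s['wrist_torque'],s['joint_pos'])
E
```

```text
time: 13.18
tool_pos: [587.8, -72.0, 108.7]
tcp_rot: [-179.9, -0.6, -5.6]
ft_force: [0.1, -3.5, 5.4]
finger_gap: 44.4
[-0.78250839  0.11958108  0.34643007] [-12.04112007  10.78050668  94.71944379   0.16581367  73.8655408
  83.51161302]
```

```bash
python3 -m crank '[[[-0.0008,-0.0007,0.0008,0,0.008,0.03],[-0.0008,-0.0007,0.0008,0,0.008,0.05],[-0.0008,-0.0007,0.0008,0,0.008,0.05],[-0.0008,-0.0007,0.0008,0,0.008,0.05]]]'
python3 - <<'E'
from h import *
np.set_printoptions(precision=2,suppress=True)
s=r.sense();print(s['wrist_torque'],s['tool_pos'],s["tcp_rot"],s["ft_force"])
im,d=r.snapshot("wrist");cv2.imwrite("pics/w7.png",im)
im,d=r.snapshot("scene");cv2.imwrite("pics/s7.png",cv2.resize(im[140:300,220:420],(750,600),interpolation=2))
E
```

```text
time: 13.68
tool_pos: [587.8, -72.1, 108.6]
tcp_rot: [-180.0, -1.2, -8.4]
ft_force: [-2.1, -3.5, 5.2]
finger_gap: 44.6
[-0.62  0.38  0.54] [587.75 -72.14 108.62] [-179.96   -1.21   -8.43] [-2.07 -3.53  5.16]
```

View pics/w7.png

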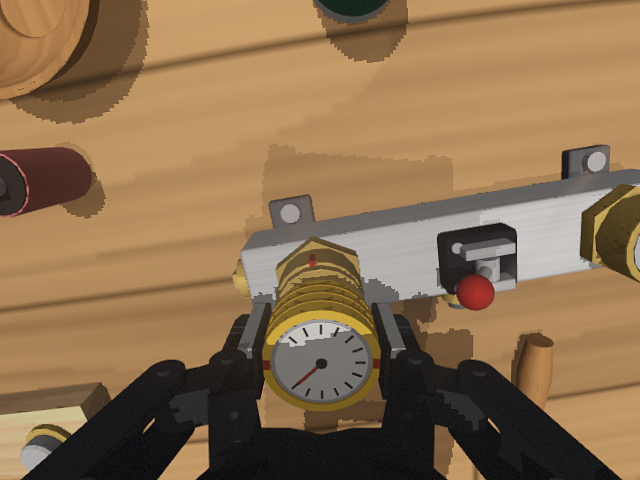

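View pics/s7.png

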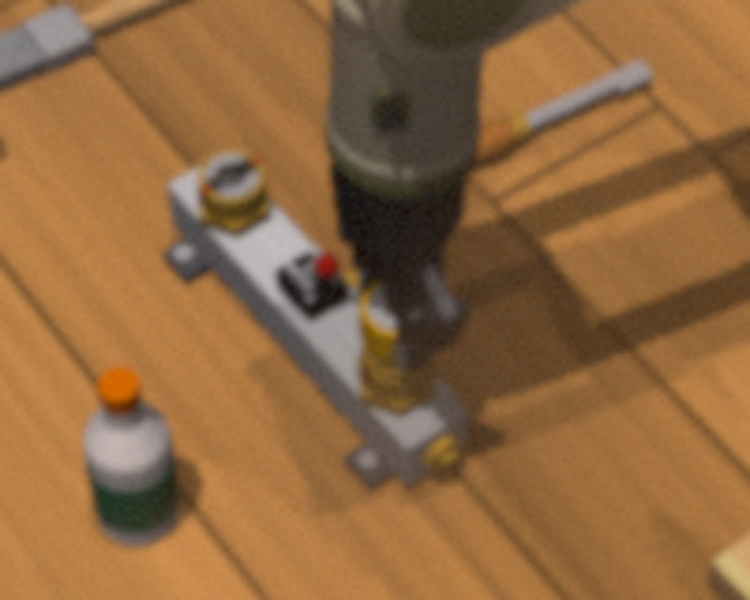

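```bash
python3 -m crank '[[[-0.0008,0.0005,0.0015,0,-0.01,0.01],[-0.0008,0.0005,0.002,0,-0.02,0.01],[-0.0008,0.0005,0.002,0,-0.02,0.01],[-0.0008,0.0005,0.002,0,-0.02,0.01]]]'
python3 - <<'E'
from h import *
np.set_printoptions(precision=2,suppress=True)
s=r.sense();print(s['wrist_torque'],s['tool_pos'],s["tcp_rot"],s["ft_force"])
E
```

```text
time: 14.28
tool_pos: [588.3, -72.8, 107.9]
tcp_rot: [-180.0, -0.2, -9.0]
ft_force: [-1.0, -0.3, 7.1]
finger_gap: 44.4
[-0.02  0.14  0.44] [588.29 -72.78 107.88] [-179.97   -0.24   -8.97] [-0.96 -0.32  7.08]
```

Run:
```python
from h import *
np.set_printoptions(precision=2,suppress=True)
for i in range(8): im,d=r.snapshot("wrist")
cal=r.get_calibration("wrist");s=r.sense();print(s['time'],s['wrist_torque'],s['tool_pos'],s["tcp_rot"],s["ft_force"],s["qd"])
cv2.imwrite("pics/w8.png",im)
hsv=cv2.cvtColor(im,40);G=[]
for v in range(310,415):
  for u in range(255,390):
    if d[v,u]>0 and hsv[v,u,1]<60:
      p=at_d(cal,(u,v),d[v,u])
      if p[2]>125:G.append(p)
G=np.array(G);print("dial",G.mean(0),np.median(G[:,2]))
c=hsv[330:400,250:392];m=((c[...,0]<7)|(c[...,0]>174))&(c[...,1]>140)&(c[...,2]>50)
n,l,st,ce=cv2.connectedComponentsWithStats(m.astype(np.uint8))
for i in range(1,n):
    if st[i,4]>20: 
        p=ce[i]+[250,330];q=np.round(p).astype(int);print(p,at_d(cal,p,d[q[1],q[0]]))
for t in("lever_ball",):
    for o in r.landmark_of(t,"wrist")[:1]: print(t,o,at_z(cal,o["pixel"],104))
```

```text
14.675 [-0.01  0.14  0.51] [588.25 -72.8  107.87] [-179.97   -0.24   -8.97] [-0.99  0.22  6.96] [-0.02 -0.08  0.01  0.11 -0.1  -0.02]
dial [586.96 -73.46 138.16] 137.14485127346853
[376.48 363.29] [582.01 -92.39 137.41]
[265.62 365.07] [588.48 -50.81 138.36]
[307.02 375.38] [580.55 -65.31 137.25]
lever_ball {'pixel': [471.3, 289.2], 'conf': 0.89} [ 589.45 -141.95  104.  ]
```

View pics/w8.png

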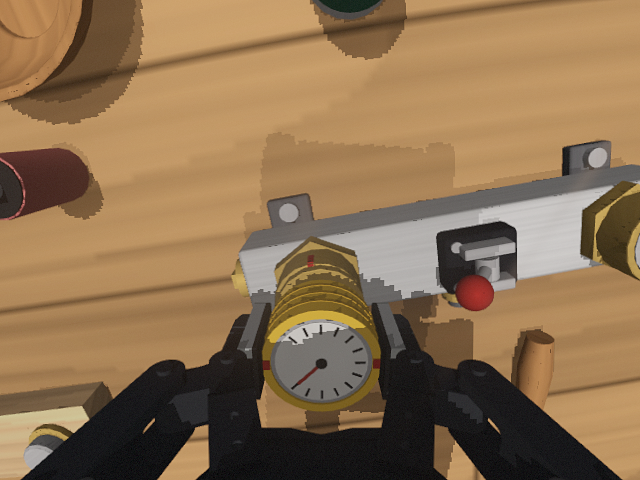

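```bash
python3 -c "
from h import *
print(r.hand_in());s=r.sense();print(s['time'],s['wrist_torque'],s['tool_pos'],s['tcp_rot'])"
```

```text
the job is handed in; nothing more can be done
None
the job is handed in; nothing more can be done
```

The gauge is in the left outlet, turned clockwise to the stop and still gripped. I handed the job in at about 14.7 s. No verdict was reported.

- **Side in service:** the top, scene and wrist views all showed the red-balled lever leaning left, with the ball about 16 mm to the +y side of the header's middle.
- **Fit:** the gauge went through the notches without binding. The dial height puts the gauge centre about 33 mm above the rim, which means the flange is seated.
- **Turn:** the wrist torque held steady at about 0.5 N m, well above the 0.13 N m spring, so the gauge is against the stop. Pushing force was about 9 N and sideways force about 1 N.
- **Bystanders:** the lever still leans left, and the last wrist view shows the ball clear of the fingers. I moved nothing else.

Two checks disagreed a little:
- **Turn angle:** the red marks put the turn at about 99 to 100°, against a stop nominally at about 95°. I put this down to measuring error and give in the grip.
- **Tool position:** the measured tool position drifted about 2 to 3 mm in x during the twist. Sideways forces stayed below about 5 N.

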